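Take the cloned SSD off the drive dock, power off and on again

ROBOT

A 7-joint arm with a two-finger parallel gripper is mounted at the origin on a cart in front of the work surface, level with it; the furniture and walls round the work are solid. World frame = base frame: x ahead of the robot, y to its left, z up, the work surface at z = 0. Lengths are in m, angles in rad, forces in N, time in s.
With the tool pointing down it reaches from about 0.4 to 0.85 m from the base axis. Payload 10.4 kg.
Tool frame: the origin (TCP) lies midway between the tips of the shut fingers; the grasp point (between the pads) lies 19 mm behind it (manip.hold_point_z is the distance from the TCP to the grasp point, in m); z points along the fingers, y is the line along which they close (so a half turn about z gives the same grasp; the last joint's range is limited). The gripper opens to 85 mm and grips with 20 to 120 N. Pads are 22 mm wide; open, the fingers measure 114 mm over their backs; the gripper's body (76 mm by 85 mm) begins 54 mm behind the grasp point. The pads swing forward as they close: fully open they stand 13 mm farther back than shut.
Start: joints at [1.209, 0.332, -0.065, 1.46, 0.022, 1.35, -0.088], TCP at [0.208, -0.589, 0.231] pointing down, gripper open.
Joint ranges: [-2.6, 2.6], [-0.5, 2.12], [-1.47, 1.34], [0.16, 2.42], [-1.27, 4.41], [0.06, 2.06], [-2.6, 2.6]. Speed limits (rad/s): [2.22, 2.22, 2.79, 2.79, 3.14, 3.14, 3.14].

INTERFACE

Orientations are given as a unit quaternion [x, y, z, w].
In Python, from workcell import manip, eyes, job gives the robot as it stands.
- The arm moves only by the shell command python3 -m crank 'ROWS' [FORCE]. ROWS is JSON, a list that holds one entry, the list of rows, each a list of 7 numbers: the finger opening in cm, from 0 to 8.54, then the shift along the world's x, y, z in cm, then the turn, a rotation vector about the world's x, y, z in degrees. In form: [[[hand, x, y, z, ax, ay, az], ...]]. A call has 1 to 20 rows; each row shifts and turns the commanded pose from where the row before left it; what a row does not reach is not made up. A row lasts 1/8 s, in which the tool goes at most 62.5 mm and 10.7 degrees, less where a joint would pass 70% of its speed; a pose out of reach is approached as far as the arm can. A call with a gripper value outside its range is refused whole. The fingers move at their own pace and stop on an object; FORCE is the grip in N (left out, the last holds). Time passes only in rows, so rows that do not move let the fingers close. It gives the time, the measured TCP pose, the force, the opening and the grip force at its end, in the units of the state.
- manip.get_obs(): the state, without advancing time (a new reading comes with each control period).
- eyes.camera(name): name is "scene" or "top" or "wrist"; returns (picture, depth): 384x512x3 uint8, red, green, blue; 384x512 float32, m along the optical axis (not along the pixel's ray), 0 where there is no reading.
- eyes.camera_params(name): a dict with "fx", "fy", "cx", "cy" (pixels), "world_from_camera" (4x4, takes a point from camera to world coordinates); the wrist camera has in their place "hand_eye" (4x4, takes a point from camera to tool coordinates, whose origin is the TCP and whose axes are the flange's). Camera axes: x right, y down, z forward; pixel columns grow to the right and rows downward; lengths in m; the calibration is good to about 2 mm. A picture is of the moment at which its call begins: read the wrist's pose just before it. camera_params takes no time and is no camera call.
- job.hand_in(): hands the job in; it is judged then, once.
The state is a dict: "clock": time; "joint_pos": joint angles; "joint_velocities": joint speeds; "tau": joint torques, N m; "position": TCP position; "ee_rot": TCP orientation; "ft_force": force on the tool from outside, world axes, zero at the start; "torque": the same for the moment, N m; "grip_width": opening from 0.0 (shut) to 1.0 (fully open); "grasp_force": force on a finger pad.
Only numpy, scipy, OpenCV 4.12 (cv2) and the standard library are available. Lean on these libraries where they do the work, as an engineer would, in place of code of your own. Each camera call takes 0.05 s, during which the arm holds its last target. There are 200 camera calls.

TASK

The copy is finished: first press the drive dock's power rocker over to off, then press the eject key in front of the thin SSD all the way down, so that the dock lifts that drive off its connector, and last press the rocker back to on, because the thick hard disk in the other bay is still needed. The SSD may stand in either bay; leave the hard disk seated and its key alone. Work the dock by its rocker and key only, without touching either drive, and leave the things lying around it where they are.

Things in the scene. Friction and masses are not known exactly. Their poses are not given: they have to be found in the camera images.
- dock: Black two-bay drive dock, fixed; 140 deep (x) x 190 wide (y), flat deck 62 mm above the bench. Origin under its centre, z up; front = its own -x side (towards the robot within 25 deg), left = +y. Slots 14.5 x 72.5 mm at x +25, y +42 (left bay) and -42 mm (right); drives stand 50 mm out of them. In a row along the front edge: left eject key, power rocker, right eject key, at y +52, 0, -52 mm.
- power_rocker (a joint): Dock's power rocker, middle of the front row, 30 mm (front to back) x 19 mm, hinged across its middle 49 mm in front of the dock's origin, 68.5 mm above the bench. 0 = on (near half up, far half down); 0.44 rad = off (near half pressed right down, far half up). Takes 3 to 4 N on the raised half; stays where it is left.
- rocker_near_end (a point): Point on top of the rocker's near half, 12 mm in front of its hinge; moves with it, about 5 mm down from on to off, and stays above the deck.
- rocker_far_end (a point): The same on the far half, 12 mm behind the hinge: low when on, about 5 mm higher when off. Press here to switch on.
- eject_left (a joint): Eject key of the left bay: slides straight down, 0 = up, 0.010 m = fully down against its stop. Takes 3 to 4 N while lifting a drive; stays where it is left. An inner see-saw raises the drive of that bay by as much as the key goes down.
- eject_right (a joint): Eject key of the right bay; same as the left one.
- key_left_top (a point): Centre of the top of the left bay's grey eject key (44 mm wide, 30 mm front to back, with three ribs); moves with the key. The top stands 13 mm over the deck when up, 3 mm when fully down, and lies 75 mm in front of the left slot.
- key_right_top (a point): Centre of the top of the right bay's eject key, of the same shape, in front of the right slot.
- ssd: Thin black flat solid-state drive with a paper label, 70 x 100 x 8 mm, loose, standing on its short edge in the left or the right slot, label to the front. Origin at the middle of its rear face, 50 mm above its lower edge (62 mm above the bench when seated, 72 mm when ejected); its own y axis points up and its own z axis to the front.
- hdd: Thick metal hard disk, 70 x 100 x 12.5 mm, with a bare lid with a large round dome to the front, loose, standing in the other slot. Origin at its lower edge (12 mm above the bench when seated), 4 mm behind its middle; z up.
- screw_dish: Round steel dish of screws, 85 mm across, 18 mm high, on the bench near the dock's front; bystander. Origin at the centre of its underside.
- driver_1: Small blue screwdriver, 142 mm long, 12 mm thick, lying on the bench in front of the dock; bystander. Origin at its middle, underneath; long axis x.
- tweezers: Steel tweezers, 126 x 14 x 9 mm, lying on the bench in front of the dock; bystander. Origin at its middle, underneath; long axis x.
- usb_stick: Black USB stick, 52 x 18 x 8 mm, on the bench right of the dock; bystander. Origin at its middle, underneath; long axis x.

How it is judged:
On the way, in this order (a step that is already met when the one before it is completed fails the run):
1. the power rocker is off while both eject keys are still up (value of joint power_rocker above 0.36 rad and value of joint each of eject_left, eject_right below 0.003 m), for 0.2 s.
2. with the power off, the SSD has been lifted at least 7.5 mm by its eject key (value of joint power_rocker above 0.36 rad and z of ssd in the frame of dock between 0.0695 and 0.076 m), for 0.2 s.
3. the rocker is back on, with the SSD still raised (value of joint power_rocker below 0.08 rad and z of ssd in the frame of dock between 0.0695 and 0.076 m), for 0.2 s.
At the end, for the whole second after the job is handed in: The rocker is back on (under 0.08 rad), the SSD stands upright and at rest in its slot raised 7.5 to 14 mm above its seat on its pressed key (key at least 7.5 mm down), and the hard disk is still seated within 3 mm (all of step 3 and z of hdd in the frame of dock between 0.009 and 0.015 m and angle between ssd's own y axis and vertical below 0.2 rad and linear speed of ssd below 0.02 m/s and value of joint any of eject_left, eject_right above 0.0075 m); the robot touches nothing.
It fails at once if the hard disk is raised from its seat (3.5 mm), as its own key would do (z of hdd in the frame of dock above 0.0155 m).
It fails at once if the SSD is pulled out farther than the key lifts it (z of ssd in the frame of dock above 0.078 m).
It fails at once if the robot touches a drive (contact force between any of the arm, the fingers and ssd above 1 N or contact force between any of the arm, the fingers and hdd above 1 N).
It fails at once if a thing beside the dock is moved more than 20 mm (distance of any of screw_dish, driver_1, tweezers, usb_stick from where it was at the start of the episode above 0.02 m).
It also fails if it takes over 37 s, if anything falls off the work surface, if the arm or the gripper's body presses on something with over 40 N, if the wrist force passes 120 N, or if a joint passes its speed limit or range.

## Working session

There is one attempt and no reset: what is moved stays moved. The work goes in short steps, Python scripts to look and compute and a shell command to move; the robot and the scene stay as the last step left them, time stands still between calls to the robot, and variables do not carry over. Pictures are saved under pics/ and viewed, at most 10 in all, crops included, and the job is handed in when it is done.

```bash
mkdir -p pics; ls
python3 - <<'E'
from workcell import manip, eyes, job
import numpy as np, cv2
o=manip.get_obs(); print({k:np.round(v,3).tolist() for k,v in o.items()})
for n in ("scene","top"):
    p,d=eyes.camera(n); cv2.imwrite(f"pics/{n}0.png",p[:,:,::-1]); np.save(f"{n}0.npy",d)
    c=eyes.camera_params(n); print(n,c)
a=cv2.imread("pics/scene0.png");b=cv2.imread("pics/top0.png")
E
```

```text
pics
{'clock': 0.0, 'joint_pos': [1.209, 0.333, -0.065, 1.461, 0.022, 1.35, -0.088], 'joint_velocities': [-0.0, 0.0, -0.0, 0.001, 0.002, 0.001, 0.0], 'tau': [0.0, -62.545, 0.049, -39.159, 0.016, 0.01, 0.0], 'position': [0.208, -0.589, 0.231], 'ee_rot': [0.986, 0.169, -0.0, -0.001], 'ft_force': [-0.477, -0.135, -1.16], 'torque': [-0.005, -0.04, 0.019], 'grasp_force': 0.0, 'grip_width': 0.998}
scene {'fx': 442.4692815127092, 'fy': 442.4692815127092, 'cx': 255.3172112294331, 'cy': 196.5886812167793, 'world_from_camera': array([[-0.58646532, -0.45899571,  0.66736899, -0.0647553 ],
       [-0.80983879,  0.31720924, -0.49349714,  0.39871526],
       [ 0.01481746, -0.82988026, -0.55774475,  0.62155875],
       [ 0.        ,  0.        ,  0.        ,  1.        ]])}
top {'fx': 465.1501098661008, 'fy': 465.1501098661008, 'cx': 257.362547679559, 'cy': 189.325718569763, 'world_from_camera': array([[ 0.01454496, -0.98868775,  0.14928156,  0.39433737],
       [-0.99987209, -0.01537477, -0.00440612, -0.06547294],
       [ 0.00665144, -0.14919838, -0.98878491,  0.96076843],
       [ 0.        ,  0.        ,  0.        ,  1.        ]])}
```

View pics/scene0.png

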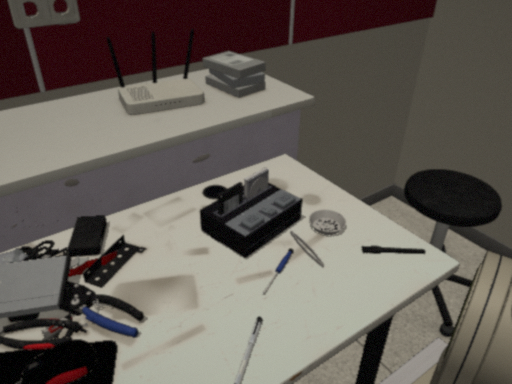

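View pics/top0.png

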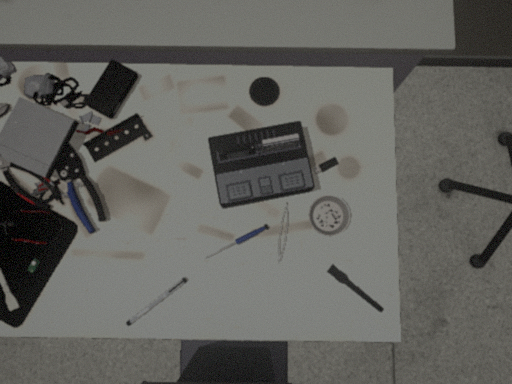

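The scene shows the dock at about (250,215), with a dark drive in the left slot and a light one in the right. In the top view the dock spans roughly (208–315, 122–207), with the keys at (238,189) and (292,183) and the rocker at (265,186). I'll enlarge it and fit the dock pose from depth.

```bash
cat > h.py <<'E'
from workcell import manip, eyes, job
import numpy as np, cv2
def cloud(n,d):
    c=eyes.camera_params(n); v,u=np.mgrid[:384,:512]
    P=np.stack([(u-c['cx'])/c['fx']*d,(v-c['cy'])/c['fy']*d,d],-1)
    W=c['world_from_camera']; return P@W[:3,:3].T+W[:3,3]
def proj(n,p):
    c=eyes.camera_params(n); W=np.linalg.inv(c['world_from_camera']); q=W[:3,:3]@np.asarray(p)+W[:3,3]
    return c['fx']*q[0]/q[2]+c['cx'], c['fy']*q[1]/q[2]+c['cy']
E
python3 - <<'E'
from h import *
d=np.load("top0.npy"); P=cloud("top",d)
R=P[100:230,190:340].reshape(-1,3)
print("bench z",np.median(R[R[:,2]<.02][:,2]))
b=R[(R[:,2]>.045)&(R[:,2]<.09)]
print(len(b), np.histogram(b[:,2],bins=np.arange(.045,.092,.003)))
r=cv2.minAreaRect((b[:,:2]*1000).astype(np.float32)); print(r); print(cv2.boxPoints(r))
t=cv2.imread("pics/top0.png")[110:220,195:330]; t=cv2.convertScaleAbs(cv2.resize(t,None,fx=4,fy=4,interpolation=cv2.INTER_CUBIC),alpha=1.8)
s=cv2.imread("pics/scene0.png")[160:260,190:310]; s=cv2.convertScaleAbs(cv2.resize(s,None,fx=4.5,fy=4.5,interpolation=cv2.INTER_CUBIC),alpha=1.8)
cv2.imwrite("pics/t1.png",t); cv2.imwrite("pics/s1.png",s)
E
```

```text
bench z -5.849677302066647e-05
6124 (array([  31,   31,   31,   53,  576, 2927, 1364,  153,  150,  414,  269,
         42,   25,   23,   35]), array([0.045, 0.048, 0.051, 0.054, 0.057, 0.06 , 0.063, 0.066, 0.069,
       0.072, 0.075, 0.078, 0.081, 0.084, 0.087, 0.09 ]))
((584.8409423828125, -75.45091247558594), (140.80313110351562, 190.6964874267578), 11.669022560119629)
[[ 496.6095      3.687436]
 [ 535.1793   -183.0678  ]
 [ 673.0724   -154.58926 ]
 [ 634.50256    32.16597 ]]
```

View pics/t1.png

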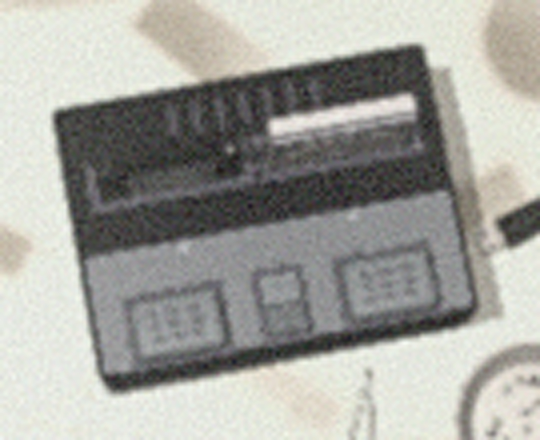

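View pics/s1.png

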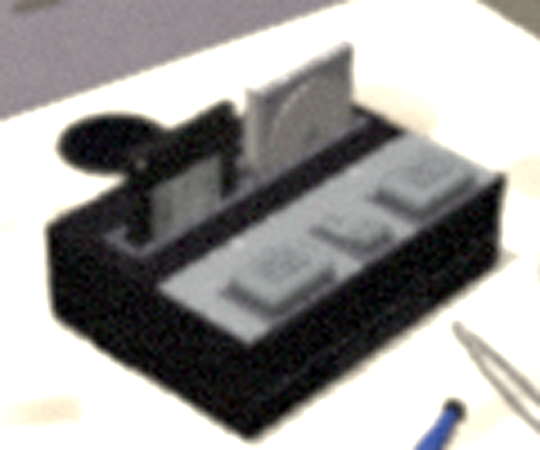

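The left bay holds the black drive with a paper label (SSD) and the right bay the metal one with a dome (HDD), so I need the left key. The fit puts the dock at (0.585, -0.0755) with yaw +11.7°. Next I work out the targets.

```bash
cat >> h.py <<'E'
th=np.radians(11.67); C=np.array([.5848,-.0755]); R2=np.array([[np.cos(th),-np.sin(th)],[np.sin(th),np.cos(th)]])
D=lambda x,y: C+R2@[x/1000,y/1000]
from scipy.spatial.transform import Rotation as Ro
def status():
    o=manip.get_obs(); p=o['position']; x=Ro.from_quat(o['ee_rot']).as_matrix()
    print('t',round(o['clock'],2),'tcp',np.round(p,4),'z',np.round(x[:,2],3),'yaw',np.degrees(np.arctan2(x[1,0],x[0,0])).round(2),'F',np.round(o['ft_force'],1),'grip',round(o['grip_width'],2))
    for n,(a,b,z) in dict(near=(-70,0,80),key=(-50,52,85),far=(-28,0,82)).items(): print(n,'shift cm',np.round((np.append(D(a,b),z/1000)-p)*100,2))
E
python3 - <<'E'
from h import *
status()
P=cloud("top",np.load("top0.npy"))
for n,(a,b,z) in dict(keyL=(-50,52,75),keyR=(-50,-52,75),near=(-61,0,72),far=(-37,0,66)).items():
    u,v=proj("top",np.append(D(a,b),z/1000)); u,v=int(round(u)),int(round(v))
    print(n,'crop px',(u-195)*4,(v-110)*4,'z',np.median(P[v-1:v+2,u-1:u+2,2]))
E
```

```text
t 0.1 tcp [ 0.2076 -0.5892  0.2306] z [-0.     0.001 -1.   ] yaw 19.41 F [ 1.1 -0.3  0.4] grip 1.0
near shift cm [ 30.86  49.95 -15.06]
key shift cm [ 31.77  55.45 -14.56]
far shift cm [ 34.98  50.8  -14.86]
keyL crop px 176 320 z 0.07482782661453868
keyR crop px 388 284 z 0.07349062976343379
near crop px 288 324 z 0.07307637195774208
far crop px 276 280 z 0.07020282293876101
```

```bash
python3 -m crank '[[[0,2.2,3.57,0,0,0,-0.55],[0,2.2,3.57,0,0,0,-0.55],[0,2.2,3.57,0,0,0,-0.55],[0,2.2,3.57,0,0,0,-0.55],[0,2.2,3.57,0,0,0,-0.55],[0,2.2,3.57,0,0,0,-0.55],[0,2.2,3.57,0,0,0,-0.55],[0,2.2,3.57,0,0,0,-0.55],[0,2.2,3.57,0,0,0,-0.55],[0,2.2,3.57,0,0,0,-0.55],[0,2.2,3.57,0,0,0,-0.55],[0,2.2,3.57,0,0,0,-0.55],[0,2.2,3.57,0,0,0,-0.55],[0,2.2,3.57,0,0,0,-0.55],[0,0,0,-3,0,0,0],[0,0,0,-3,0,0,0],[0,0,0,0,0,0,0]]]'; python3 -c "
from h import *
status()"
```

```text
clock: 2.22
position: [0.5142, -0.0895, 0.1693]
ee_rot: [0.995, 0.102, -0.002, -0.001]
ft_force: [0.2, -0.9, -0.2]
grip_width: -0.002
grasp_force: 0.0
t 2.23 tcp [ 0.5142 -0.0895  0.1693] z [-0.004  0.001 -1.   ] yaw 11.72 F [ 0.2 -0.9 -0.2] grip -0.0
near shift cm [ 0.21 -0.02 -8.93]
key shift cm [ 1.11  5.48 -8.43]
far shift cm [ 4.32  0.83 -8.73]
```

```bash
python3 -m crank '[[[0,0.2,0,-3,0,0,0],[0,0,0,-3,0,0,0],[0,0,0,-2.5,0,0,0],[0,0,0,-0.4,0,0,0],[0,0,0,-0.2,0,0,0],[0,0,0,-0.2,0,0,0],[0,0,0,-0.2,0,0,0],[0,0,0,0,0,0,0]]]'; python3 -c "
from h import *
status()
p,d=eyes.camera('wrist'); cv2.imwrite('pics/w1.png',p[:,:,::-1])
p,d=eyes.camera('scene'); cv2.imwrite('pics/s2.png',cv2.convertScaleAbs(cv2.resize(p[140:260,190:320,::-1],None,fx=4.5,fy=4.5,interpolation=cv2.INTER_CUBIC),alpha=1.8))"
```

```text
clock: 3.22
position: [0.5178, -0.0897, 0.0765]
ee_rot: [0.995, 0.102, 0.0, 0.0]
ft_force: [0.4, 0.7, 0.3]
grip_width: -0.001
grasp_force: 0.0
t 3.23 tcp [ 0.5178 -0.0897  0.0765] z [ 0. -0. -1.] yaw 11.71 F [0.4 0.7 0.3] grip -0.0
near shift cm [-0.15  0.01  0.35]
key shift cm [0.75 5.51 0.85]
far shift cm [3.96 0.86 0.55]
```

View pics/s2.png

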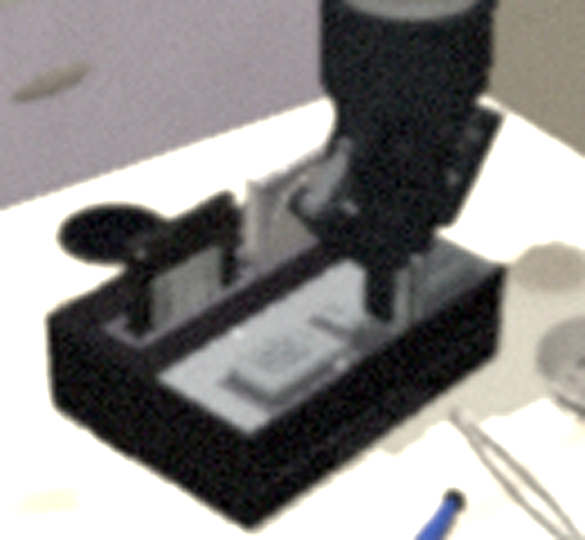

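View pics/w1.png

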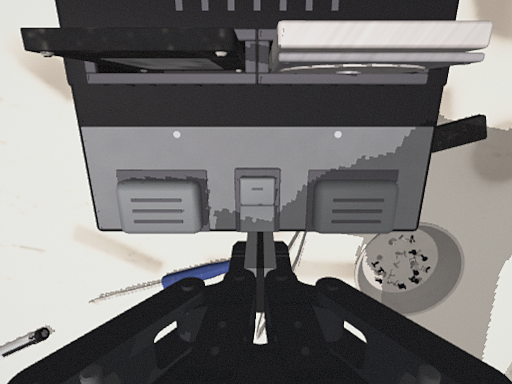

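The wrist view shows the shut fingers lined up at (260,240), just at the near end of the rocker at (258,195). The scene view shows no contact with the drives. I'll press down gently.

```bash
python3 -m crank '[[[0,-0.1,0,-0.2,0,0,0],[0,0,0,-0.2,0,0,0],[0,0,0,-0.2,0,0,0],[0,0,0,0,0,0,0]]]'; python3 -m crank '[[[0,0,0,-0.2,0,0,0],[0,0,0,-0.1,0,0,0],[0,0,0,0,0,0,0]]]'
```

```text
clock: 3.82
position: [0.5159, -0.0899, 0.0698]
ee_rot: [0.995, 0.102, -0.001, -0.0]
ft_force: [-4.0, -1.1, 1.2]
grip_width: -0.001
grasp_force: 2.2
clock: 4.2
position: [0.516, -0.09, 0.0675]
ee_rot: [0.995, 0.102, -0.001, 0.0]
ft_force: [-9.1, -1.2, 9.3]
grip_width: 0.001
grasp_force: 6.6
```

```bash
python3 -m crank '[[[0,0,0,1.2,0,0,0],[0,0.4,0.1,0,0,0,0],[0,0,0,0,0,0,0]]]'; python3 -c "
from h import *
status()
p,d=eyes.camera('wrist'); cv2.imwrite('pics/w2.png',cv2.resize(p[140:290,150:370,::-1],None,fx=3.4,fy=3.4,interpolation=cv2.INTER_CUBIC))"
```

```text
clock: 4.58
position: [0.5215, -0.0884, 0.0795]
ee_rot: [0.995, 0.102, 0.001, 0.0]
ft_force: [-0.2, 0.7, 0.0]
grip_width: 0.003
grasp_force: 0.0
t 4.58 tcp [ 0.5215 -0.0884  0.0795] z [ 0.001  0.    -1.   ] yaw 11.73 F [-0.2  0.7  0. ] grip 0.0
near shift cm [-0.52 -0.12  0.05]
key shift cm [0.39 5.38 0.55]
far shift cm [3.59 0.73 0.25]
```

View pics/w2.png

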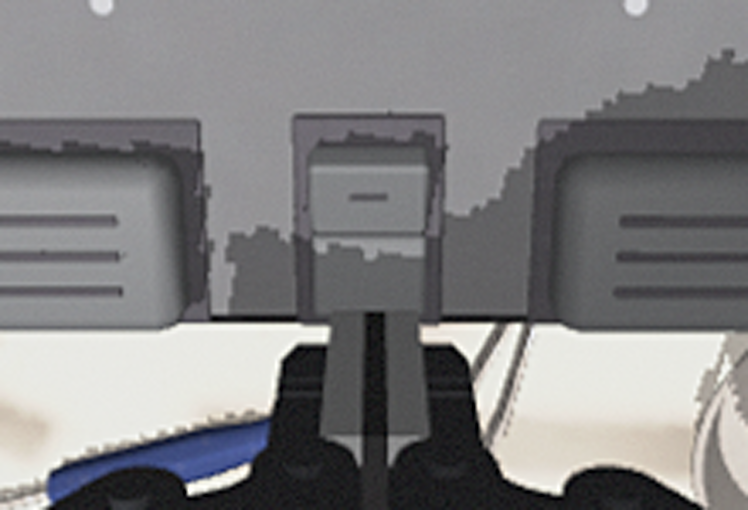

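The fingertips end at (375,312), barely over the rocker's near end. I'll measure the rocker halves and keys from depth.

```bash
cat >> h.py <<'E'
def wprof():
    c=eyes.camera_params('wrist'); o=manip.get_obs(); p,d=eyes.camera('wrist')
    T=np.eye(4); T[:3,:3]=Ro.from_quat(o['ee_rot']).as_matrix(); T[:3,3]=o['position']; T=T@c['hand_eye']
    v,u=np.mgrid[:384,:512]; P=np.stack([(u-c['cx'])/c['fx']*d,(v-c['cy'])/c['fy']*d,d],-1)@T[:3,:3].T+T[:3,3]
    P=P[d>0]; q=(P[:,:2]-C)@R2*1000; z=P[:,2]*1000
    for n,y in dict(rocker=0,keyL=52,keyR=-52).items():
        print(n,[(x,round(float(np.median(z[m])),1)) for x in range(-90,-24,3) if (m:=(abs(q[:,1]-y)<5)&(abs(q[:,0]-x)<1.5)).sum()>3])
    return p
E
python3 -c "
from h import *
wprof()"
```

```text
rocker [(-78, 126.1), (-75, 125.8), (-72, 127.3), (-69, 125.0), (-66, 124.7), (-63, 124.2), (-60, 115.6), (-57, 128.7), (-54, 149.4), (-51, 144.5), (-48, 146.2), (-45, 68.6), (-42, 70.3), (-39, 71.7), (-36, 73.0), (-33, 70.3), (-30, 63.0), (-27, 61.7)]
keyL [(-63, 72.9), (-60, 73.7), (-57, 74.1), (-54, 159.4), (-51, 165.2), (-48, 74.3), (-45, 74.0), (-42, 74.3), (-39, 74.0), (-36, 73.1), (-33, 65.7), (-30, 62.2), (-27, 61.6)]
keyR [(-63, 72.7), (-60, 73.8), (-57, 74.3), (-54, 159.8), (-51, 165.4), (-48, 74.4), (-45, 74.2), (-42, 74.4), (-39, 74.1), (-36, 73.1), (-33, 63.4), (-30, 62.0), (-27, 61.7)]
```

The far half now rises at about 0.47 slope and both keys are up at 74 mm, so the rocker looks off. I'll confirm with one firmer press at the better spot, then measure again.

```bash
python3 -m crank '[[[0,0,0,-0.6,0,0,0],[0,0,0,-0.4,0,0,0],[0,0,0,-0.2,0,0,0],[0,0,0,-0.1,0,0,0],[0,0,0,0,0,0,0]]]';  python3 -m crank '[[[0,0,0,1.3,0,0,0],[0,0,0,1,0,0,0],[0,0,0,0,0,0,0]]]'; python3 -c "
from h import *
status(); wprof()"
```

```text
clock: 5.3
position: [0.5207, -0.0887, 0.0681]
ee_rot: [0.995, 0.102, -0.0, 0.001]
ft_force: [-12.7, 1.4, 25.6]
grip_width: -0.001
grasp_force: 13.3
clock: 5.68
position: [0.5212, -0.0888, 0.09]
ee_rot: [0.995, 0.102, 0.001, 0.0]
ft_force: [-0.8, -0.3, 0.1]
grip_width: 0.002
grasp_force: 0.0
t 5.67 tcp [ 0.5212 -0.0888  0.09  ] z [ 0.001 -0.    -1.   ] yaw 11.71 F [-0.8 -0.3  0.1] grip 0.0
near shift cm [-0.5  -0.09 -1.  ]
key shift cm [ 0.41  5.41 -0.5 ]
far shift cm [ 3.61  0.76 -0.8 ]
rocker [(-78, 136.2), (-75, 136.6), (-72, 138.3), (-69, 135.9), (-66, 127.1), (-63, 127.3), (-60, 126.7), (-57, 143.6), (-54, 162.2), (-51, 155.1), (-48, 157.0), (-45, 68.8), (-42, 70.2), (-39, 71.8), (-36, 73.0), (-33, 70.4), (-30, 63.2), (-27, 61.7)]
keyL [(-63, 73.0), (-60, 73.6), (-57, 74.0), (-54, 170.4), (-51, 175.9), (-48, 74.4), (-45, 73.9), (-42, 74.3), (-39, 74.0), (-36, 73.3), (-33, 65.4), (-30, 62.1), (-27, 61.5)]
keyR [(-63, 73.0), (-60, 73.6), (-57, 74.2), (-54, 170.4), (-51, 175.9), (-48, 74.3), (-45, 74.0), (-42, 74.4), (-39, 74.0), (-36, 73.2), (-33, 66.1), (-30, 62.1), (-27, 61.8)]
```

It held firm at 25 N with the geometry unchanged, so the rocker is fully off. Now the left key.

```bash
python3 -m crank '[[[0,0.2,2.7,0,0,0,0],[0,0.2,2.7,0,0,0,0],[0,0,0,-0.8,0,0,0],[0,0,0,-0.5,0,0,0],[0,0,0,-0.2,0,0,0],[0,0,0,-0.2,0,0,0],[0,0,0,-0.2,0,0,0],[0,0,0,-0.2,0,0,0],[0,0,0,0,0,0,0]]]'; python3 -m crank '[[[0,0,0,-0.2,0,0,0],[0,0,0,-0.2,0,0,0],[0,0,0,-0.1,0,0,0],[0,0,0,0,0,0,0]]]'; python3 -c "
from h import *
status()"
```

```text
clock: 6.85
position: [0.5249, -0.0348, 0.0682]
ee_rot: [0.995, 0.102, 0.0, -0.0]
ft_force: [-0.7, -0.2, -0.4]
grip_width: 0.001
grasp_force: 0.0
clock: 7.35
position: [0.5251, -0.0347, 0.0649]
ee_rot: [0.995, 0.102, 0.0, 0.0]
ft_force: [-9.9, 0.3, 22.8]
grip_width: 0.007
grasp_force: 11.1
t 7.35 tcp [ 0.5251 -0.0347  0.0649] z [ 0.001 -0.001 -1.   ] yaw 11.71 F [-9.9  0.3 22.8] grip 0.01
near shift cm [-0.88 -5.5   1.51]
key shift cm [ 0.03 -0.    2.01]
far shift cm [ 3.23 -4.65  1.71]
```

```bash
python3 -m crank '[[[0,0,0,1.5,0,0,0],[0,0,0,2.5,0,0,0],[0,0,0,0,0,0,0]]]'; python3 -c "
from h import *
status(); wprof()
p,d=eyes.camera('scene'); cv2.imwrite('pics/s3.png',cv2.convertScaleAbs(cv2.resize(p[140:260,190:320,::-1],None,fx=4.5,fy=4.5,interpolation=cv2.INTER_CUBIC),alpha=1.8))
P0=cloud('scene',np.load('scene0.npy')); P=cloud('scene',d)
for A in (P0,P):
    A=A.reshape(-1,3); q=(A[:,:2]-C)@R2*1000; 
    for y in (42,): m=(abs(q[:,1]-y)<30)&(abs(q[:,0]-25)<8); print(y,np.percentile(A[m,2]*1000,[50,90,95,98]).round(1))
"
```

```text
clock: 7.72
position: [0.5261, -0.0345, 0.1051]
ee_rot: [0.995, 0.102, 0.002, 0.0]
ft_force: [0.6, 0.2, -0.1]
grip_width: -0.001
grasp_force: 0.0
t 7.72 tcp [ 0.5261 -0.0345  0.1051] z [ 0.003 -0.    -1.   ] yaw 11.72 F [ 0.6  0.2 -0.1] grip -0.0
near shift cm [-0.98 -5.52 -2.51]
key shift cm [-0.07 -0.02 -2.01]
far shift cm [ 3.13 -4.67 -2.31]
rocker [(-66, 63.2), (-63, 66.8), (-60, 67.6), (-57, 67.5), (-54, 67.6), (-51, 67.5), (-48, 67.3), (-45, 68.8), (-42, 70.2), (-39, 185.2), (-36, 189.1), (-33, 70.5), (-30, 63.0), (-27, 61.8)]
keyL [(-60, 141.2), (-57, 152.9), (-54, 142.0), (-51, 141.8), (-48, 141.8), (-45, 141.7), (-42, 149.2), (-39, 179.4), (-36, 158.7), (-33, 173.2), (-30, 62.2), (-27, 61.7)]
keyR [(-63, 73.0), (-60, 73.9), (-57, 73.9), (-54, 74.4), (-51, 74.2), (-48, 74.4), (-45, 74.1), (-42, 74.3), (-39, 74.0), (-36, 73.2), (-33, 65.5), (-30, 62.4), (-27, 61.6)]
42 [ 88.2 110.9 112.  112.6]
42 [ 86.5 116.  120.6 121.6]
```

View pics/s3.png

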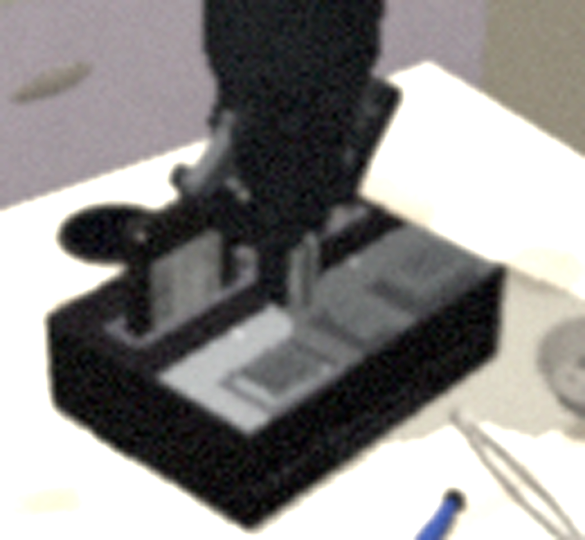

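The scene shows the left key flat at (285,365) and the SSD standing about 9 mm higher (112 → 121 mm); the rocker is still off. Before pressing the far half I'll check how far the wrist camera sticks out.

```bash
python3 -c "
from h import *
print(eyes.camera_params('wrist')['hand_eye'].round(3))"
```

```text
[[ 0.    -0.951 -0.311  0.079]
 [ 1.    -0.     0.001 -0.   ]
 [-0.001 -0.311  0.951 -0.142]
 [ 0.     0.     0.     1.   ]]
```

The camera stays about 85 mm above the drives, so it is clear. Pressing the far half.

```bash
python3 -m crank '[[[0,1.25,-2.4,0,0,0,0],[0,1.25,-2.4,0,0,0,0],[0,0,0,-1.5,0,0,0],[0,0,0,-1,0,0,0],[0,0,0,-0.4,0,0,0],[0,0,0,0,0,0,0]]]'; python3 -c "
from h import *
status()"; python3 -m crank '[[[0,0,0,-0.2,0,0,0],[0,0,0,-0.2,0,0,0],[0,0,0,-0.2,0,0,0],[0,0,0,-0.2,0,0,0],[0,0,0,-0.1,0,0,0],[0,0,0,0,0,0,0]]]'
```

```text
clock: 8.57
position: [0.5494, -0.082, 0.074]
ee_rot: [0.995, 0.103, -0.0, -0.0]
ft_force: [0.0, -0.1, -0.4]
grip_width: 0.003
grasp_force: 0.0
t 8.57 tcp [ 0.5494 -0.082   0.074 ] z [-0.001  0.    -1.   ] yaw 11.77 F [ 0.  -0.1 -0.4] grip 0.0
near shift cm [-3.32 -0.77  0.6 ]
key shift cm [-2.41  4.73  1.1 ]
far shift cm [0.8  0.08 0.8 ]
clock: 9.32
position: [0.5506, -0.0824, 0.0682]
ee_rot: [0.995, 0.102, 0.001, 0.001]
ft_force: [-10.9, 3.5, 31.2]
grip_width: 0.0
grasp_force: 15.7
```

Firm contact at 68 mm with 31 N. I'll lift clear and check.

```bash
python3 -m crank '[[[0,0,0,1.5,0,0,0],[0,0,0,3,0,0,0],[0,-3,-0.6,3,0,0,0],[0,-5,-1,2,0,0,0],[0,0,0,0,0,0,0]]]'; python3 -c "
from h import *
status(); p=wprof(); cv2.imwrite('pics/w3.png',p[:,:,::-1])
p,d=eyes.camera('scene')
P0=cloud('scene',np.load('scene0.npy')); P=cloud('scene',d)
for A in (P0,P):
    A=A.reshape(-1,3); q=(A[:,:2]-C)@R2*1000; 
    for y in (42,-42): m=(abs(q[:,1]-y)<30)&(abs(q[:,0]-25)<8); print(y,np.percentile(A[m,2]*1000,[50,90,95,98]).round(1))
"
```

```text
clock: 9.95
position: [0.4679, -0.1004, 0.1618]
ee_rot: [0.995, 0.101, 0.0, 0.002]
ft_force: [1.0, 0.3, 0.2]
grip_width: 0.0
grasp_force: 0.0
t 9.95 tcp [ 0.4679 -0.1004  0.1618] z [ 0.001 -0.003 -1.   ] yaw 11.56 F [1.  0.3 0.2] grip 0.0
near shift cm [ 4.84  1.07 -8.18]
key shift cm [ 5.75  6.57 -7.68]
far shift cm [ 8.95  1.92 -7.98]
rocker [(-90, -0.9), (-87, -1.0), (-84, -1.2), (-81, -1.4), (-78, -1.0), (-75, -1.1), (-69, 57.9), (-66, 63.1), (-63, 71.0), (-60, 73.2), (-57, 71.8), (-54, 70.5), (-51, 69.0), (-48, 67.1), (-45, 67.5), (-42, 67.3), (-39, 67.2), (-36, 67.4), (-33, 66.7), (-30, 62.8), (-27, 61.7)]
keyL [(-90, -1.1), (-87, -1.2), (-84, -1.4), (-81, -1.4), (-78, -1.1), (-75, -1.3), (-69, 57.5), (-66, 61.9), (-63, 62.5), (-60, 63.6), (-57, 63.9), (-54, 64.3), (-51, 63.9), (-48, 64.2), (-45, 63.7), (-42, 64.3), (-39, 63.9), (-36, 63.1), (-33, 62.4), (-30, 61.9), (-27, 61.6)]
keyR [(-90, -0.9), (-87, -1.0), (-84, -0.9), (-81, -0.9), (-78, -1.0), (-75, -1.3), (-69, 59.3), (-66, 62.2), (-63, 72.5), (-60, 73.7), (-57, 74.1), (-54, 74.2), (-51, 73.8), (-48, 74.3), (-45, 74.1), (-42, 74.5), (-39, 74.0), (-36, 73.1), (-33, 62.7), (-30, 62.1), (-27, 61.4)]
42 [ 88.2 110.9 112.  112.6]
-42 [ 92.5 111.4 112.1 112.9]
42 [ 92.9 120.1 121.1 122. ]
-42 [ 92.1 111.4 112.2 112.7]
```

View pics/w3.png

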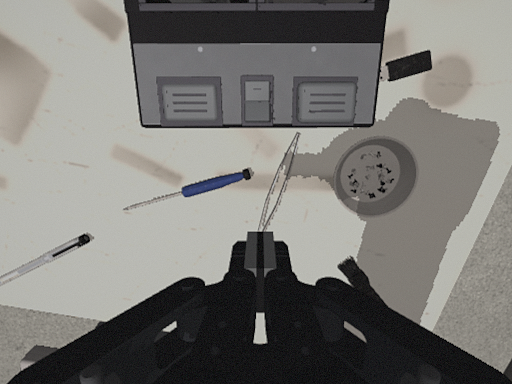

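The far half is flat at 67.3 mm and the near half is up, so the rocker is on. The left key is 10 mm down, the SSD is about 9.5 mm up, the HDD is seated, and the bystanders at (220,185), (280,185), (375,175) and (408,65) look undisturbed. The arm is clear.

```bash
python3 -c "
from workcell import job
print(job.hand_in())"
```

```text
the job is handed in; nothing more can be done
None
```

I switched the dock's rocker off, pressed the left eject key fully down so the SSD rose about 9.5 mm, and switched the rocker back on; the hard disk stayed seated, no bystander looked moved, and the job is handed in (it returned no verdict).

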